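# Charge the grinding jar with milling balls

### The arm

A 6-joint arm with a two-finger parallel gripper is mounted at the origin on a cart in front of the work surface, level with it; the furniture and walls round the work are solid. World frame = base frame: x ahead of the robot, y to its left, z up, the work surface at z = 0. Lengths are in mm, angles in rad, forces in N, time in s.
With the tool pointing down it reaches from about 275 to 975 mm from the base axis. Payload 8.4 kg.
Tool frame: the origin (TCP) lies midway between the tips of the shut fingers; the grasp point (between the pads) lies 19 mm behind it (bot.grasp_offset is the distance from the TCP to the grasp point, in mm); z points along the fingers, y is the line along which they close (so a half turn about z gives the same grasp; the last joint's range is limited). The gripper opens to 92 mm and grips with 3 to 60 N. Pads are 20 mm wide; open, the fingers measure 128 mm over their backs; the gripper's body (75 mm by 189 mm) begins 69 mm behind the grasp point.
Start: joints at [1.304, 0.353, 1.633, -0, 1.155, -0.002], TCP at [163.571, 603.218, 214.583] pointing down, gripper open.
Joint ranges: [-2.63, 2.63], [-0.92, 2.1], [0.06, 2.66], [-1.3, 4.44], [0, 2.69], [-3.02, 3.02]. Speed limits (rad/s): [2.22, 2.22, 2.79, 3.14, 3.14, 3.14].

### API

Orientations are given as a unit quaternion [x, y, z, w].
In Python, from workcell import bot, cams gives the robot as it stands.
- The arm moves only by the tool move_arm, never from a script. Its argument "increments" is a list of rows, each a list of 7 numbers: the shift along the tool's x, y, z in units of 0.15 m (1.0 is 0.15 m), then the turn, a rotation vector about the tool's x, y, z in units of pi rad (1.0 is pi rad), then the gripper's target within -1 to 1 (fully open at 1, half-way at 0, shut at -1). In form: [[x, y, z, rx, ry, rz, hand], ...]. A call has 1 to 8 rows; each row is the pose to reach, as a shift and turn from the pose commanded when the call began, along the tool's axes at that moment, turning the shorter way round; what a row does not reach only later rows make up. A row lasts 1/8 s, in which the tool goes at most 62.5 mm and 10.7 degrees, less where a joint would pass 70% of its speed; a pose out of reach is approached as far as the arm can. A call with a number of a shift or a turn outside -1 to 1 is refused whole. A call with a gripper value outside its range is refused whole. The fingers move at their own pace and stop on an object; the grip force is fixed at half the most. Time passes only in rows, so rows that repeat a pose let the fingers close. It gives the time, the measured TCP pose, the force, the opening and the grip force at its end, in the units of the state.
- bot.get_obs(): the state, without advancing time (a new reading comes with each control period).
- cams.snapshot(name): name is "scene" or "top" or "wrist"; returns a dict with "pixels" (480x640x3 uint8, red, green, blue), "fx", "fy", "cx", "cy" (pixels), "rvec" (rotation vector, rad) and "tvec" (3), from world to camera coordinates, as OpenCV has them. Camera axes: x right, y down, z forward; pixel columns grow to the right and rows downward; lengths in mm; the calibration is good to about 2 mm. A picture is of the moment at which its call begins. There is no depth.
- bot.finish_job(): hands the job in; it is judged then, once.
The state is a dict: "time": time; "joint_pos": joint angles; "qvel": joint speeds; "joint_torque": joint torques, N m; "position": TCP position; "eef_rot": TCP orientation; "contact_force": force on the tool from outside, world axes, zero at the start; "moment": the same for the moment, N m; "opening": finger opening in mm; "gripper_force": force on a finger pad.
Only numpy, scipy, OpenCV 4.12 (cv2) and the standard library are available. Lean on these libraries where they do the work, as an engineer would, in place of code of your own. Each camera call takes 0.05 s, during which the arm holds its last target. There are 200 camera calls.

### The job

With the scoop, scoop white grinding balls out of the blue tub and tip at least four of the six into the steel grinding jar, never touching a ball with the fingers; any others must be left in the tub or in the jar. Then set the scoop back standing upright on the middle of its green mat, and leave the beakers and the vial where they are.

Things in the scene. Friction and masses are not known exactly. Their poses are not given: they have to be found in the camera images.
- scoop_grip (a point): Centre of the handle of the small aluminium bench scoop; this is where to hold it. The handle is an orange bar 75 long, 16 wide (y) and 22 high, level, 75 above the underside of the scoop; 25 mm of bare bar lie ahead of and behind this point. Axes are the scoop's: +x points from the handle to the open front of the blade, z up, y across. The scoop weighs about 90 g.
- scoop_lip (a point): Middle of the scoop's straight front edge, on its underside: 110 mm ahead (+x) and 75 below the grip point. Edge 77 wide, 1 thick for the first 6 mm, then the blade's floor is 2 thick.
- scoop_blade (a point): Centre of the underside of the scoop's blade, 78 mm ahead of and 75 below the grip point. Blade: flat floor 64 long (x), 62 wide over the rear half (58 inside), flaring over the front half to 77 at the lip (about 73 inside); side walls 26 high, 18 high along the flare, back wall 30 high at x = -32, front (+x) open. A curved stem joins the back wall to the handle. The blade stands flat on its floor and stays upright by itself.
- tub: Fixed blue supply tub, an open channel 212 long (x) and 106 wide (y) over its rim, 30 high. Origin: centre of the underside. Inside: flat floor 140 x 88, its surface 4 mm above the bench; upright long sides; both end walls slope outward at 45 degrees, from x = +-70 at the floor to about +-96 at the rim. At the start the balls lie between x = -31 and x = +58, so the -x end of the floor is bare.
- jar: Fixed open steel grinding jar, round, outside diameter 100, height 60; inside diameter 90, inner floor 6 above the bench. Origin: centre of the underside. Keep the hand clear of the analyser case at the left (y above about 0.05; its raised lid is up to about 0.4 m high).
- mat: Fixed green scoop mat, 110 (x) by 100 (y), 5 thick; top at z = 0.005. Origin: centre of the underside. The scoop's blade stands on it at the start, the handle overhanging. Keep the wrist clear of the reagent shelf, about 0.35 m up, that overhangs the back from about x = 0.62 on the right (y below about -0.15).
- ball_1_center (a point): Centre of one of six loose white ceramic grinding balls, diameter 18, 18 g each; polished and slippery, they roll freely.
- ball_2_center (a point): Centre of one of six loose white ceramic grinding balls, diameter 18, 18 g each; polished and slippery, they roll freely.
- ball_3_center (a point): Centre of one of six loose white ceramic grinding balls, diameter 18, 18 g each; polished and slippery, they roll freely.
- ball_4_center (a point): Centre of one of six loose white ceramic grinding balls, diameter 18, 18 g each; polished and slippery, they roll freely.
- ball_5_center (a point): Centre of one of six loose white ceramic grinding balls, diameter 18, 18 g each; polished and slippery, they roll freely.
- ball_6_center (a point): Centre of one of six loose white ceramic grinding balls, diameter 18, 18 g each; polished and slippery, they roll freely.
- beaker_a: Clear sample beaker with green leaves, 50 diameter, 62 high, loose, at the back; a bystander. Origin: centre of the underside.
- beaker_b: Clear sample beaker with red leaves, 50 diameter, 62 high, loose, at the back; a bystander. Origin: centre of the underside.
- beaker_c: Clear sample beaker with purple leaves, 50 diameter, 62 high, loose, at the back right; a bystander. Origin: centre of the underside.
- vial_red: White vial with red cap, 27 diameter, 51 high, loose, at the right; a bystander. Origin: centre of the underside.
Not all that is in view belongs to the job. What is shaped like the jar but brown is not meant.

How it is judged:
By the outcome, as a careful person would: the job done as asked, in the order asked, and still so for the second after the job is handed in, with the robot touching nothing.
It also fails if it takes over 64 s, if anything falls off the work surface, if the arm or the gripper's body presses on something with over 40 N, if the wrist force passes 120 N, or if a joint passes its speed limit or range.

## Working session

There is one attempt and no reset: what is moved stays moved. The work goes in short steps, Python scripts to look and compute and a tool call to move; the robot and the scene stay as the last step left them, time stands still between calls to the robot, and variables do not carry over. Pictures are saved under pics/ and viewed, at most 10 in all, crops included, and the job is handed in when it is done.

Besides the shell and the picture viewer there is one more tool, called after "Call:" as name([rows], argument=value, ...), one row to a line, values as JSON. move_arm: Moves the arm, as the interface text tells. Shifts and turns lie within -1 to 1; 1 stands for 0.15 m of shift or pi rad of turn. Its arguments: {"type":"object","properties":{"increments":{"type":"array"}},"required":["increments"]}

```bash
mkdir -p pics
cat > h.py <<'E'
import numpy as np, cv2
from workcell import bot, cams
from scipy.spatial.transform import Rotation as R
def cam(s):
    return R.from_rotvec(np.ravel(s['rvec'])).as_matrix(), np.ravel(s['tvec'])
def ray(s,u,v,z):
    M,t=cam(s); c=-M.T@t
    d=M.T@np.array([(u-s['cx'])/s['fx'],(v-s['cy'])/s['fy'],1])
    return c+d*(z-c[2])/d[2]
def proj(s,p):
    M,t=cam(s); q=M@np.array(p,float)+t
    return np.array([s['fx']*q[0]/q[2]+s['cx'],s['fy']*q[1]/q[2]+s['cy']])
def save(s,n): cv2.imwrite('pics/'+n+'.png',cv2.cvtColor(s['pixels'],cv2.COLOR_RGB2BGR))
E
python3 - <<'E'
from h import *
for n in ['scene','top']:
    s=cams.snapshot(n); save(s,n+'0'); M,t=cam(s); print(n,-M.T@t,M[2],s['fx'])
print(bot.get_obs())
E
```

```text
scene [ 221.31494912 -899.61130953  806.58082613] [ 0.36219323  0.61216252 -0.70290334] 515.3541126550244
top [ 449.10805248 -247.69623008 1524.58554287] [ 0.10360274 -0.01366107 -0.99452494] 599.2176617724369
{'time': 0.1, 'joint_pos': array([ 1.30358457e+00,  3.53573918e-01,  1.63403717e+00, -2.24058781e-05,
        1.15522626e+00, -2.39198437e-03]), 'qvel': array([ 3.04903780e-04, -2.71744783e-03, -1.22086351e-03, -6.15561599e-04,
        9.03017423e-05, -5.18470303e-04]), 'joint_torque': array([-8.97242026e-04, -5.94901872e+01, -3.34931338e+01,  6.98473700e-02,
        1.83804939e-02, -1.22813256e-05]), 'position': array([163.46975934, 602.78396537, 213.95154939]), 'eef_rot': array([ 1.32018799e-01,  9.91247017e-01, -6.18078837e-04, -7.34861440e-05]), 'contact_force': array([ 0.24637603, -0.10266125,  0.28185171]), 'moment': array([-0.00851584,  0.02416142,  0.00097945]), 'gripper_force': 0.0, 'opening': 91.85399822825548}
```

View pics/top0.png

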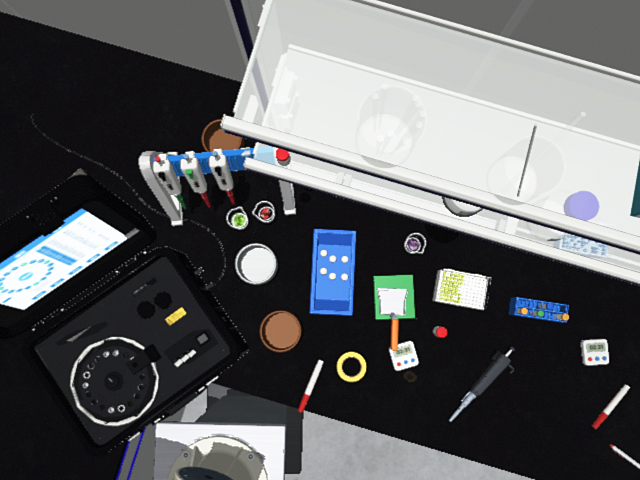

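View pics/scene0.png

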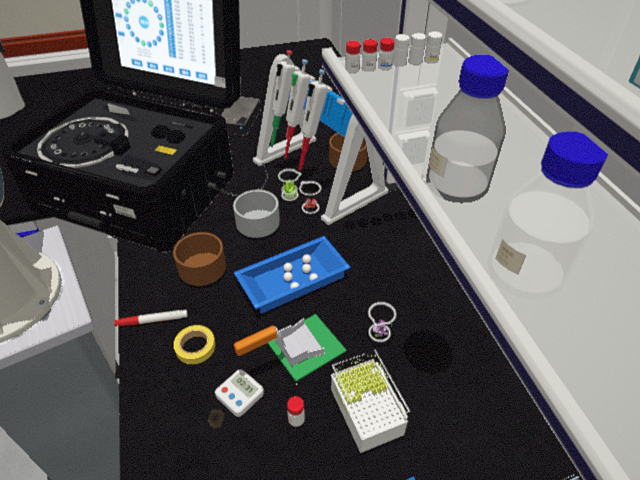

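The top view shows a steel jar at (256,264), with brown look-alikes at (280,331) and (221,137). The tub is at (333,272) and the balls around (333,264). The scoop handle is at (395,335), its blade on the mat at (394,300), the vial at (440,331), and the beakers at (237,217), (264,211) and (415,243). I choose the steel-grey jar and the orange handle.

```bash
cat > m.py <<'E'
from h import *
def comp(m,c):
    n,l,st,ce=cv2.connectedComponentsWithStats(m.astype(np.uint8))
    i=[k for k in range(1,n) if st[k,4]>25]
    k=min(i,key=lambda k:np.hypot(*(ce[k]-c))); return l==k
def rect(s,m,z):
    p=np.argwhere(m)[:,::-1]; h=cv2.convexHull(p.astype(np.float32))[:,0]
    w=np.array([ray(s,u,v,z)[:2] for u,v in h],np.float32); return cv2.minAreaRect(w)
E
python3 - <<'E'
from m import *
s=cams.snapshot('top'); I=s['pixels']; H=cv2.cvtColor(I,cv2.COLOR_RGB2HSV); h,S,V=[H[...,i].astype(int) for i in range(3)]
org=(h>5)&(h<18)&(S>150)&(V>120); blue=(h>100)&(h<125)&(S>120)&(V>60); grn=(h>50)&(h<80)&(S>120)&(V>60)
print('handle z91',rect(s,comp(org,(394,335)),91))
print('tub z30',rect(s,comp(blue,(333,272)),30))
print('mat',rect(s,comp(grn,(394,297)),5))
ring=(S<60)&(V>90)
print('jar z60',rect(s,comp(ring,(256,264)),60))
w=(S<60)&(V>150); n,l,st,ce=cv2.connectedComponentsWithStats(w.astype(np.uint8))
for k in range(1,n):
    u,v=ce[k]
    if 312<u<354 and 232<v<312: print('ball',ray(s,u,v,13)[:2].round(1),st[k,4])
m=comp((S<60)&(V>90),(393,300)); print('blade',rect(s,m,25))
print('base px',proj(s,(0,0,0)))
a=I[225:375,300:470]; cv2.imwrite('pics/crop.png',cv2.cvtColor(cv2.resize(a,None,fx=4,fy=4,interpolation=cv2.INTER_CUBIC),cv2.COLOR_RGB2BGR))
# scene handle ray
t=cams.snapshot('scene'); I=t['pixels']; H=cv2.cvtColor(I,cv2.COLOR_RGB2HSV); h,S,V=[H[...,i].astype(int) for i in range(3)]
org=comp((h>5)&(h<18)&(S>150)&(V>120),(256,341)); p=np.argwhere(org)[:,::-1]; c=p.mean(0); print('scene handle',c,ray(t,*c,80))
for q in [(256,195)]: pass
E
```

```text
handle z91 ((382.2841491699219, -415.733642578125), (70.50761413574219, 16.655004501342773), 0.7808592319488525)
tub z30 ((532.6812744140625, -265.7552490234375), (108.573486328125, 215.10447692871094), 88.6494369506836)
mat ((474.092041015625, -422.3341369628906), (111.13613891601562, 101.93395233154297), 3.655823230743408)
jar z60 ((546.2675170898438, -76.14802551269531), (99.13553619384766, 99.6123046875), 46.781349182128906)
ball [ 580.2 -241.5] 36
ball [ 566.9 -264.4] 37
ball [ 566.2 -295.5] 36
ball [ 534.5 -242.1] 40
ball [ 522.5 -265.1] 40
ball [ 521.6 -295.4] 38
blade ((458.005126953125, -416.439208984375), (74.45174407958984, 75.12200927734375), 1.3913853168487549)
base px [218.36583708 486.82306472]
scene handle [254.76988156 340.21319797] [ 382.89532944 -417.06404349   80.        ]
```

View pics/crop.png

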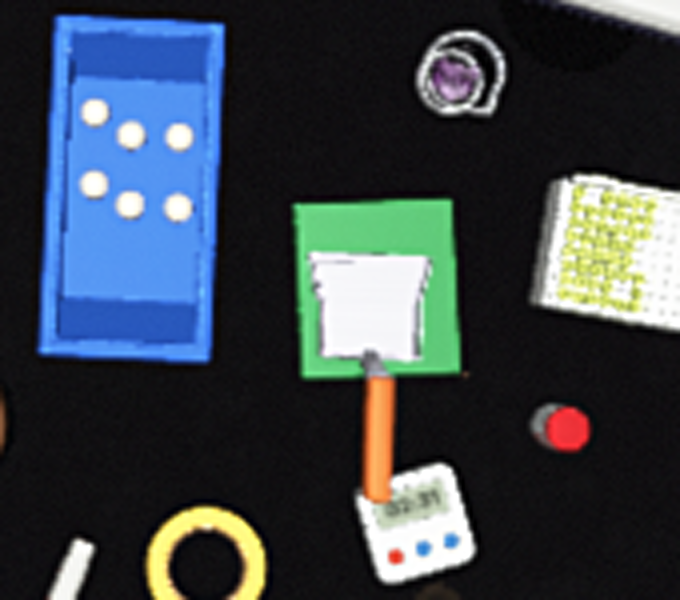

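The crop confirms the orange handle with the blade on the green mat, a steel-only scoop, and no look-alike nearby. First I raise the arm and swing it round toward the right.

```bash
cat > g.py <<'E'
import sys
from h import *
# args: x,y,z,yaw[,pitch[,roll]] ... ; tool x at yaw, tool z down, then pitched about tool y (deg, + = tool x tips up) ; prints rows from current pose
def tool(yaw,pitch=0,roll=0):
    return R.from_euler('z',yaw,degrees=True)*R.from_euler('x',180,degrees=True)*R.from_euler('y',pitch,degrees=True)*R.from_euler('x',roll,degrees=True)
def rows(T,p=None,q=None):
    o=bot.get_obs(); p=o['position'] if p is None else p; q=R.from_quat(o['eef_rot']) if q is None else q
    for t in T:
        r=q.inv()*tool(*t[3:]); print(np.r_[q.inv().apply(np.array(t[:3])-p)/150, r.as_rotvec()/np.pi].round(3).tolist())
def show():
    o=bot.get_obs(); q=R.from_quat(o['eef_rot']).as_matrix()
    print(o['time'],o['position'].round(1),'yaw',np.degrees(np.arctan2(q[1,0],q[0,0])).round(2),'x',q[:,0].round(3),'z',q[:,2].round(3),'F',o['contact_force'].round(1),'op',round(o['opening'],1),'gf',o['gripper_force'],'j',o['joint_pos'].round(2))
if __name__=='__main__':
    show(); rows([list(map(float,a.split(','))) for a in sys.argv[1:]])
E
python3 g.py 195,460,330,90
```

```text
0.2 [163.5 602.9 214.2] yaw 164.83 x [-0.965  0.262 -0.   ] z [-0.    -0.001 -1.   ] F [ 0.   0.3 -0.6] op 92.0 gf 0.0 j [ 1.3   0.35  1.63 -0.    1.16 -0.  ]
[-0.452, -0.865, -0.772, -0.0, 0.0, 0.416]
```

Call:
move_arm([
  [0,0,-0.4,0,0,0.06,1],
  [0,0,-0.8,0,0,0.11,1],
  [-0.2,-0.4,-0.8,0,0,0.17,1],
  [-0.45,-0.88,-0.8,0,0,0.23,1],
  [-0.45,-0.88,-0.8,0,0,0.29,1],
  [-0.45,-0.88,-0.8,0,0,0.35,1],
  [-0.45,-0.88,-0.8,0,0,0.41,1],
])

```text
time: 1.08
position: [194.3, 457.7, 334.8]
eef_rot: [0.701, 0.713, 0.0, -0.0]
contact_force: [0.7, -0.3, -0.3]
opening: 91.9
gripper_force: 0.0
```

Call:
move_arm([
  [-0.4,0.16,0,0,0,0.05,1],
  [-0.8,0.32,0,0,0,0.11,1],
  [-1,0.4,0,0,0,0.17,1],
  [-1,0.4,0,0,0,0.23,1],
  [-1,0.4,0,0,0,0.25,1],
])

```text
time: 1.7
position: [257.8, 309.0, 334.7]
eef_rot: [0.92, 0.391, 0.0, -0.0]
contact_force: [0.7, -0.3, -0.0]
opening: 91.8
gripper_force: 0.0
```

Call:
move_arm([
  [-0.19,0.32,0,0,0,0,1],
  [-0.38,0.64,0,0,0,0,1],
  [-0.56,0.95,0,0,0,0,1],
])

```text
time: 2.08
position: [302.6, 148.9, 334.6]
eef_rot: [0.919, 0.394, 0.0, 0.0]
contact_force: [0.1, -0.3, 0.1]
opening: 91.9
gripper_force: 0.0
```

Call:
move_arm([
  [-0.18,0.32,0,0,0,0.05,1],
  [-0.36,0.64,0,0,0,0.11,1],
  [-0.54,0.97,0,0,0,0.17,1],
  [-0.54,0.97,0,0,0,0.23,1],
  [-0.54,0.97,0,0,0,0.25,1],
])

```text
time: 2.7
position: [351.8, -9.8, 334.5]
eef_rot: [1.0, 0.008, -0.0, -0.0]
contact_force: [0.2, -0.2, -0.5]
opening: 92.3
gripper_force: 0.0
```

```bash
python3 g.py 382,-160,330,0.8
```

```text
2.7 [351.8  -9.8 334.5] yaw 0.91 x [ 1.     0.016 -0.   ] z [-0.  0. -1.] F [ 0.2 -0.2 -0.5] op 92.3 gf 0.0 j [-0.03 -0.21  1.98  0.    1.37  1.52]
[0.186, 1.004, 0.03, -0.0, 0.0, 0.001]
```

Call:
move_arm([
  [0.08,0.4,0.1,0,0,0,1],
  [0.16,0.8,0.3,0,0,0,1],
  [0.21,1,0.5,0,0,0,1],
])

```text
time: 3.08
position: [387.4, -160.2, 259.2]
eef_rot: [1.0, 0.011, 0.001, 0.0]
contact_force: [0.4, 1.0, -0.9]
opening: 92.0
gripper_force: 0.0
```

Call:
move_arm([
  [0,0.4,0.1,0,0,0,1],
  [0,0.8,0.3,0,0,0,1],
  [0,1,0.4,0,0,0,1],
])

```text
time: 3.45
position: [389.6, -310.0, 198.2]
eef_rot: [1.0, 0.011, -0.0, -0.0]
contact_force: [0.2, 1.0, -0.3]
opening: 91.9
gripper_force: 0.0
```

```bash
python3 g.py 384,-416,140,0.8 384,-416,61,0.8
python3 - <<'E'
from h import *
s=cams.snapshot('wrist'); save(s,'w1'); M,t=cam(s); print(-M.T@t,M[2],s['fx'])
E
```

```text
3.45 [ 389.6 -310.   198.2] yaw 1.23 x [ 1.     0.021 -0.001] z [-0.001  0.    -1.   ] F [ 0.2  1.  -0.3] op 91.9 gf 0.0 j [-0.68  0.17  1.92 -0.    1.05  0.87]
[-0.052, 0.706, 0.388, -0.0, 0.0, 0.002]
[-0.052, 0.706, 0.915, -0.0, 0.0, 0.002]
[ 471.87408938 -308.16277983  368.78208412] [-0.28813055 -0.00580966 -0.95757351] 382.6072722044379
```

Call:
move_arm([
  [-0.02,0.35,0.1,0,0,0,1],
  [-0.05,0.71,0.2,0,0,0,1],
  [-0.05,0.71,0.55,0,0,0,1],
  [-0.05,0.71,0.8,0,0,0,1],
  [-0.05,0.71,0.91,0,0,0,1],
  [-0.05,0.71,0.91,0,0,0,1],
])

```text
time: 4.25
position: [385.0, -414.0, 62.6]
eef_rot: [1.0, 0.012, -0.001, -0.001]
contact_force: [1.0, -0.1, 0.1]
opening: 91.9
gripper_force: 0.0
```

```bash
python3 g.py 384,-416,61,0.8
python3 - <<'E'
from m import *
s=cams.snapshot('scene'); I=s['pixels'][270:400,200:370]; cv2.imwrite('pics/s2.png',cv2.cvtColor(cv2.resize(I,None,fx=4,fy=4,interpolation=cv2.INTER_CUBIC),cv2.COLOR_RGB2BGR))
E
```

```text
4.25 [ 385.  -414.    62.6] yaw 1.33 x [ 1.     0.023 -0.001] z [-0.001  0.001 -1.   ] F [ 1.  -0.1  0.1] op 91.9 gf 0.0 j [-0.82  0.45  1.88 -0.    0.81  0.72]
[-0.007, 0.013, 0.011, -0.0, 0.0, 0.003]
```

View pics/s2.png

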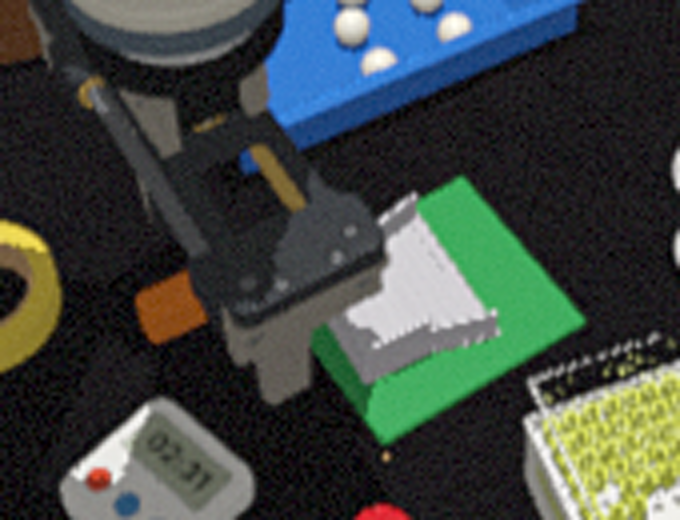

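The fingers straddle the orange handle (crop (170,305)); the blade is still on the mat. Next I close the gripper.

Call:
move_arm([
  [-0.01,0.01,0.01,0,0,0,-1],
  [-0.01,0.01,0.01,0,0,0,-1],
  [-0.01,0.01,0.01,0,0,0,-1],
  [-0.01,0.01,0.01,0,0,0,-1],
  [-0.01,0.01,0.01,0,0,0,-1],
  [-0.01,0.01,0.01,0,0,0,-1],
])

```text
time: 5.05
position: [383.7, -416.0, 61.5]
eef_rot: [1.0, 0.011, -0.0, -0.0]
contact_force: [-0.3, -0.5, 0.0]
opening: 34.2
gripper_force: 0.0
```

```bash
python3 g.py 384,-416,151,0.8
python3 - <<'E'
from m import *
s=cams.snapshot('wrist'); save(s,'w2')
E
```

```text
5.05 [ 383.7 -416.    61.5] yaw 1.31 x [ 1.     0.023 -0.   ] z [-0.  0. -1.] F [-0.3 -0.5  0. ] op 34.2 gf 0.0 j [-0.83  0.45  1.88 -0.    0.81  0.72]
[0.002, -0.0, -0.596, -0.0, 0.0, 0.003]
```

View pics/w2.png

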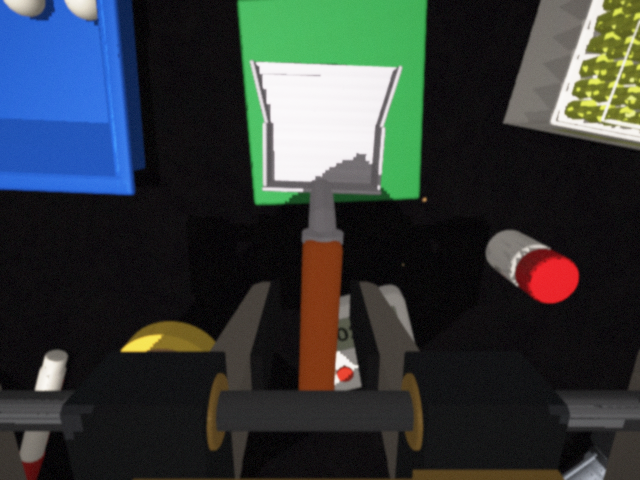

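The wrist view shows the handle midway between the fingers (320,310), the blade lip at (250,62)–(400,66) and the vial at (548,275), clear of the hand. Finger closing continues.

Call:
move_arm([
  [0,0,0,0,0,0,-1],
  [0,0,0,0,0,0,-1],
  [0,0,0,0,0,0,-1],
  [0,0,0,0,0,0,-1],
  [0,0,0,0,0,0,-1],
])

```text
time: 5.72
position: [383.8, -416.1, 61.6]
eef_rot: [1.0, 0.011, 0.0, 0.0]
contact_force: [0.3, 0.1, -0.3]
opening: 15.7
gripper_force: 29.9
```

```bash
python3 g.py 384,-416,151,0.8
python3 - <<'E'
from m import *
s=cams.snapshot('wrist'); I=s['pixels']; H=cv2.cvtColor(I,cv2.COLOR_RGB2HSV); h,S,V=[H[...,i].astype(int) for i in range(3)]
m=comp((S<60)&(V>60),(322,130)); m[185:]=0
p=np.argwhere(m)[:,::-1]
a=p[np.argmin(p.sum(1))]; b=p[np.argmax(p[:,0]-p[:,1])]
print(a,b)
for z in (5,23): print(z,ray(s,*a,z).round(1),ray(s,*b,z).round(1))
H2=rect(s,(h>50)&(h<80)&(S>120)&(V>60),5); print(H2)
E
```

```text
5.725 [ 383.8 -416.1   61.6] yaw 1.31 x [1.    0.023 0.   ] z [ 0. -0. -1.] F [ 0.3  0.1 -0.3] op 15.7 gf 29.857226014137268 j [-0.83  0.45  1.88  0.    0.81  0.72]
[0.001, -0.001, -0.596, 0.0, -0.0, 0.003]
[241  62] [392  64]
5 [ 497.5 -373.2    5. ] [ 498.4 -455.5    5. ]
23 [ 495.  -376.5   23. ] [ 495.9 -452.2   23. ]
((475.7391662597656, -424.7023620605469), (109.28524780273438, 100.0745620727539), 3.671009063720703)
```

```bash
cat > lip.py <<'E'
import sys
from g import *
D=np.array([111.6,0,56.6])   # lip underside in tool frame (tool z down)
TUB=np.array([532.7,-265.8]); TY=-1.35
def tcp(lip,yaw,pitch): return np.array(lip)-tool(yaw,pitch).apply(D)
# args lipx,lipy,lipz,yaw,pitch ; prefix t: tub coords (x,y,z,pitch)
def run(args):
    show(); T=[]
    for a in args:
        if a[0]=='t':
            x,y,z,p=map(float,a[1:].split(',')); w=R.from_euler('z',TY,degrees=True).apply([x,y,0])[:2]+TUB; l=[*w,z]; yaw=TY
        else: *l,yaw,p=map(float,a.split(','))
        T.append([*tcp(l,yaw,p),yaw,p])
    rows(T)
    o=bot.get_obs(); print('lip now',(o['position']+R.from_quat(o['eef_rot']).apply(D)).round(1))
if __name__=='__main__': run(sys.argv[1:])
E
python3 lip.py t-30,0,60,0
```

```text
5.775 [ 383.7 -416.1   61.6] yaw 1.31 x [1.    0.023 0.   ] z [ 0.  0. -1.] F [ 0.5 -0.4 -0.2] op 15.7 gf 29.8569256067276 j [-0.83  0.45  1.88  0.    0.81  0.72]
[0.073, -1.023, -0.367, -0.0, -0.0, 0.015]
lip now [ 495.3 -413.5    5. ]
```

Call:
move_arm([
  [0,0,-0.12,0,0,0,-1],
  [0,0,-0.3,0,0,0,-1],
  [0,0,-0.45,0,0,0,-1],
  [0,0,-0.45,0,0,0,-1],
])

```text
time: 6.28
position: [384.7, -417.1, 131.5]
eef_rot: [1.0, 0.011, 0.001, 0.002]
contact_force: [0.2, 0.2, -1.2]
opening: 16.1
gripper_force: 29.9
```

Call:
move_arm([
  [0.02,-0.2,0,0,0,0.01,-1],
  [0.04,-0.5,0,0,0,0.015,-1],
  [0.07,-0.8,0,0,0,0.015,-1],
  [0.07,-1,0,0,0,0.015,-1],
  [0.07,-1,0,0,0,0.015,-1],
])

```text
time: 6.9
position: [390.0, -263.9, 128.6]
eef_rot: [1.0, -0.011, -0.001, -0.001]
contact_force: [0.3, 0.4, -1.1]
opening: 15.6
gripper_force: 29.9
```

```bash
python3 lip.py t-30,0,60,0 t-30,0,20,-20
python3 - <<'E'
from m import *
s=cams.snapshot('wrist'); save(s,'w3')
I=s['pixels']; H=cv2.cvtColor(I,cv2.COLOR_RGB2HSV); h,S,V=[H[...,i].astype(int) for i in range(3)]
b=(h>100)&(h<125)&(S>120)&(V>50)
# tub rim outer edges: columns extents per row, rayed at z=30
for v in range(0,480,40):
    r=np.where(b[v])[0]
    if len(r)>5: print(v,r[0],r[-1],ray(s,r[0],v,30)[:2].round(1),ray(s,r[-1],v,30)[:2].round(1))
E
```

```text
6.9 [ 390.  -263.9  128.6] yaw -1.26 x [ 1.    -0.022 -0.001] z [-0.001  0.001 -1.   ] F [ 0.3  0.4 -1.1] op 15.6 gf 29.86444115638733 j [-0.6   0.23  2.03  0.    0.88  0.99]
[0.007, -0.01, 0.08, -0.0, 0.0, 0.001]
[0.181, -0.01, 0.115, -0.0, -0.111, 0.001]
lip now [ 501.5 -266.3   71.8]
0 230 402 [ 546.7 -214.7] [ 544.4 -321. ]
40 232 399 [ 524.4 -214.1] [ 522.1 -320.1]
80 234 397 [ 500.8 -213.4] [ 498.6 -319.8]
120 237 395 [ 475.9 -213.4] [ 473.7 -319.5]
160 239 393 [ 449.5 -212.7] [ 447.3 -319.2]
320 544 555 [ 321.4 -442.2] [ 321.2 -450.8]
```

View pics/w3.png

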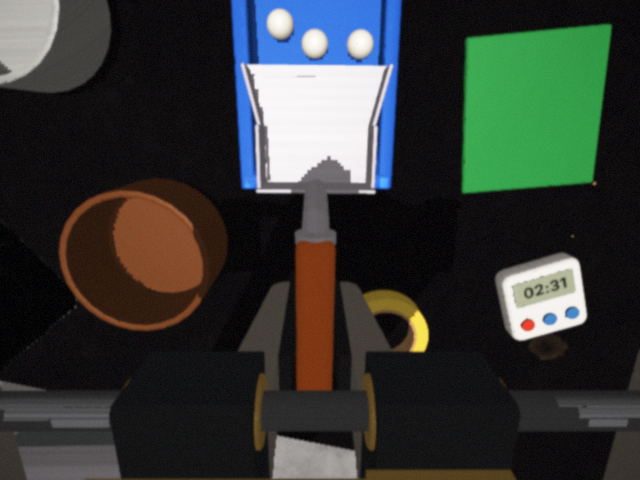

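The wrist view shows the blade over the bare end of the tub, with its lip at (243–392,66) and three balls just ahead at (280,24), (314,43) and (360,44). The blade lies centred between the tub's sides.

```bash
sed -i 's/^D=.*/D=np.array([111.6,0.9,56.6])/; s/^TUB=.*/TUB=np.array([532.7,-267.4]); TY=-1.3/' lip.py; python3 lip.py t-25,0,50,-10 t-25,0,35,-20 t-25,0,16,-20 t-25,0,9,-20
```

```text
6.95 [ 390.6 -265.3  128.8] yaw -1.29 x [ 1.    -0.023 -0.   ] z [-0.  0. -1.] F [-1.2 -0.5 -0.8] op 16.1 gf 29.863961040973663 j [-0.6   0.23  2.03 -0.    0.88  0.99]
[0.113, -0.014, 0.025, -0.0, -0.055, 0.0]
[0.211, -0.014, 0.016, -0.0, -0.111, 0.0]
[0.211, -0.014, 0.143, -0.0, -0.111, 0.0]
[0.211, -0.014, 0.19, -0.0, -0.111, 0.0]
lip now [ 502.1 -268.7   72.2]
```

Call:
move_arm([
  [0.11,-0.01,0.02,0,-0.055,0,-1],
  [0.21,-0.01,0.02,0,-0.11,0,-1],
  [0.21,-0.01,0.02,0,-0.11,0,-1],
  [0.21,-0.01,0.08,0,-0.11,0,-1],
  [0.21,-0.01,0.14,0,-0.11,0,-1],
  [0.21,-0.01,0.16,0,-0.11,0,-1],
])

```text
time: 7.7
position: [421.1, -265.2, 104.9]
eef_rot: [0.985, -0.012, -0.172, -0.002]
contact_force: [-0.8, 0.8, -1.1]
opening: 16.1
gripper_force: 30.0
```

```bash
python3 lip.py t-25,0,9,-20 t-25,0,5,-20
python3 - <<'E'
from m import *
s=cams.snapshot('wrist'); a=s['pixels'][:260,180:460]; t=cams.snapshot('scene')['pixels'][220:330,210:370]
a=cv2.resize(a,(420,390)); t=cv2.resize(t,(567,390),interpolation=cv2.INTER_CUBIC)[:, :380]
cv2.imwrite('pics/w4.png',cv2.cvtColor(np.hstack([a,t]),cv2.COLOR_RGB2BGR))
E
```

```text
7.7 [ 421.1 -265.2  104.9] yaw -1.45 x [ 0.941 -0.024 -0.339] z [-0.339  0.009 -0.941] F [-0.8  0.8 -1.1] op 16.1 gf 29.96734321117401 j [-0.46  0.47  1.78 -0.15  1.21  1.21]
[0.017, -0.008, 0.026, -0.0, -0.001, -0.001]
[0.026, -0.008, 0.051, -0.0, -0.001, -0.001]
lip now [ 506.9 -268.3   13.8]
```

View pics/w4.png

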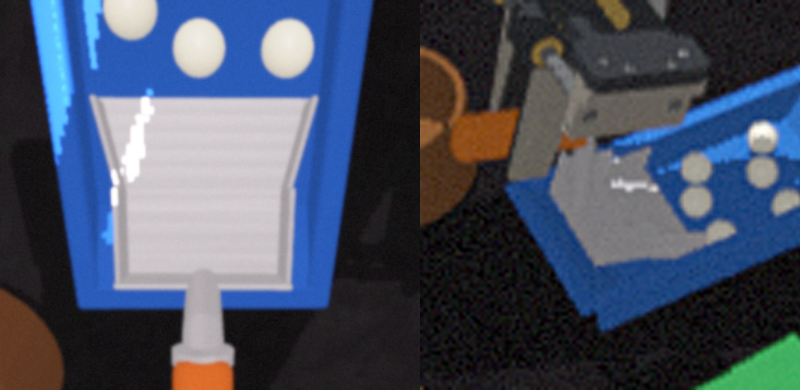

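The lip is just short of the balls, inside the tub, with the three front balls untouched ahead of it at (130,10), (198,48) and (288,48). I lower it to the floor.

Call:
move_arm([
  [0.017,-0.008,0.02,0,0,0,-1],
  [0.022,-0.008,0.04,0,0,0,-1],
  [0.026,-0.008,0.052,0,0,0,-1],
  [0.026,-0.008,0.056,0,0,0,-1],
  [0.026,-0.008,0.056,0,0,0,-1],
])

```text
time: 8.43
position: [423.2, -263.9, 95.8]
eef_rot: [0.985, -0.012, -0.172, -0.002]
contact_force: [-0.5, 0.1, -0.7]
opening: 15.7
gripper_force: 30.0
```

```bash
python3 lip.py t-20,0,4.8,-16 t-10,0,4.8,-12 t0,0,4.8,-8 t10,0,4.8,-5 t20,0,4.8,-2 t28,0,4.8,0 t36,0,4.8,0 t44,0,4.8,0 t60,0,4.8,0
```

```text
8.425 [ 423.2 -263.9   95.8] yaw -1.38 x [ 0.941 -0.023 -0.339] z [-0.339  0.008 -0.941] F [-0.5  0.1 -0.7] op 15.7 gf 29.96726542711258 j [-0.46  0.49  1.78 -0.15  1.19  1.22]
[0.0, 0.001, 0.042, -0.0, 0.021, -0.0]
[0.042, 0.001, 0.073, -0.0, 0.043, -0.0]
[0.088, 0.001, 0.106, -0.0, 0.066, -0.0]
[0.14, 0.001, 0.126, -0.0, 0.082, -0.0]
[0.195, 0.0, 0.147, -0.0, 0.099, -0.0]
[0.241, 0.0, 0.157, -0.0, 0.11, -0.0]
[0.291, 0.0, 0.139, -0.0, 0.11, -0.0]
[0.341, 0.0, 0.121, -0.0, 0.11, -0.0]
[0.441, 0.0, 0.085, -0.0, 0.11, -0.0]
lip now [ 508.9 -266.9    4.8]
```

Call:
move_arm([
  [0.0,0,0.042,0,0.021,0,-1],
  [0.042,0,0.073,0,0.043,0,-1],
  [0.088,0,0.106,0,0.066,0,-1],
  [0.14,0,0.126,0,0.082,0,-1],
  [0.195,0,0.147,0,0.099,0,-1],
  [0.241,0,0.157,0,0.11,0,-1],
  [0.291,0,0.139,0,0.11,0,-1],
  [0.341,0,0.121,0,0.11,0,-1],
])

```text
time: 9.43
position: [465.9, -265.2, 61.7]
eef_rot: [1.0, -0.012, -0.0, 0.0]
contact_force: [-0.1, 0.1, -0.9]
opening: 16.1
gripper_force: 30.0
```

```bash
python3 lip.py t44,0,4.6,0 t52,0,4.6,0 t60,0,4.6,0 t66,0,4.8,2 t70,0,7,6 t75,0,12,11 t80,0,17,16 t85,0,22,20
python3 - <<'E'
from m import *
s=cams.snapshot('wrist'); a=s['pixels'][:260,180:460]; t=cams.snapshot('scene')['pixels'][220:330,210:370]
a=cv2.resize(a,(420,390)); t=cv2.resize(t,(567,390),interpolation=cv2.INTER_CUBIC)[:, 187:]
cv2.imwrite('pics/w5.png',cv2.cvtColor(np.hstack([a,t]),cv2.COLOR_RGB2BGR))
E
```

```text
9.425 [ 465.9 -265.2   61.7] yaw -1.39 x [ 1.    -0.024 -0.   ] z [-0. -0. -1.] F [-0.1  0.1 -0.9] op 16.1 gf 29.96711164712906 j [-0.52  0.42  1.94 -0.    0.78  1.08]
[-0.005, -0.001, 0.004, 0.0, 0.0, -0.001]
[0.048, -0.001, 0.004, 0.0, 0.0, -0.001]
[0.101, -0.001, 0.004, 0.0, 0.0, -0.001]
[0.129, -0.001, 0.028, 0.0, 0.011, -0.001]
[0.133, -0.001, 0.067, 0.0, 0.033, -0.0]
[0.143, -0.001, 0.103, 0.0, 0.061, -0.0]
[0.16, -0.001, 0.141, 0.0, 0.089, -0.0]
[0.184, -0.001, 0.165, 0.0, 0.111, -0.0]
lip now [ 577.4 -268.8    5.1]
```

View pics/w5.png

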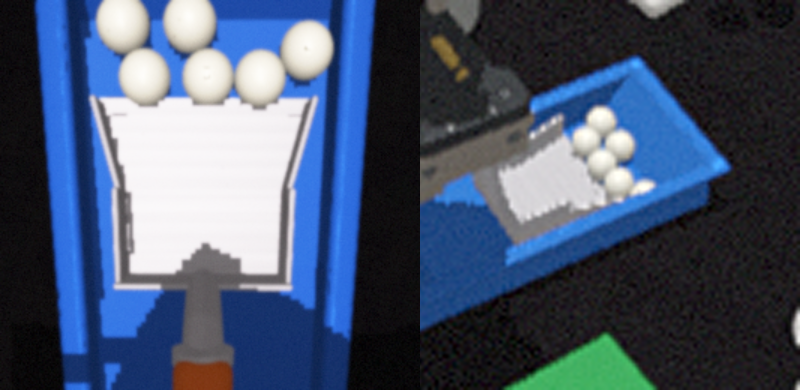

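Six balls lie in a cluster touching the lip, the rightmost at (307,50) near the corner. Pushing on to the end slope.

Call:
move_arm([
  [0.02,-0.005,0.005,0,0,0,-1],
  [0.048,-0.005,0.006,0,0,0,-1],
  [0.075,-0.005,0.006,0,0,0,-1],
  [0.101,-0.005,0.006,0,0,0,-1],
  [0.115,-0.005,0.015,0,0.005,0,-1],
  [0.129,-0.005,0.028,0,0.011,0,-1],
])

```text
time: 10.28
position: [481.0, -264.6, 58.6]
eef_rot: [1.0, -0.011, 0.014, -0.0]
contact_force: [-27.1, -0.7, 41.1]
opening: 15.4
gripper_force: 30.0
```

```bash
python3 lip.py t70,0,7,6 t74,0,11,12 t78,0,15,16 t82,0,19,20 t82,0,24,24
python3 - <<'E'
from m import *
s=cams.snapshot('wrist'); a=s['pixels'][:260,180:460]; t=cams.snapshot('scene')['pixels'][220:330,210:370]
a=cv2.resize(a,(420,390)); t=cv2.resize(t,(567,390),interpolation=cv2.INTER_CUBIC)[:, 187:]
cv2.imwrite('pics/w6.png',cv2.cvtColor(np.hstack([a,t]),cv2.COLOR_RGB2BGR))
E
```

```text
10.275 [ 481.  -264.6   58.6] yaw -1.31 x [ 0.999 -0.023  0.028] z [ 0.028  0.    -1.   ] F [-27.1  -0.7  41.1] op 15.4 gf 30.01405566930771 j [-0.51  0.43  1.94  0.02  0.75  1.06]
[0.031, 0.005, 0.047, -0.0, 0.024, -0.0]
[0.029, 0.005, 0.104, -0.0, 0.058, -0.0]
[0.042, 0.005, 0.134, -0.0, 0.08, -0.0]
[0.059, 0.005, 0.166, -0.0, 0.102, -0.0]
[0.053, 0.005, 0.19, -0.0, 0.124, -0.0]
lip now [ 594.1 -268.     5.2]
```

View pics/w6.png

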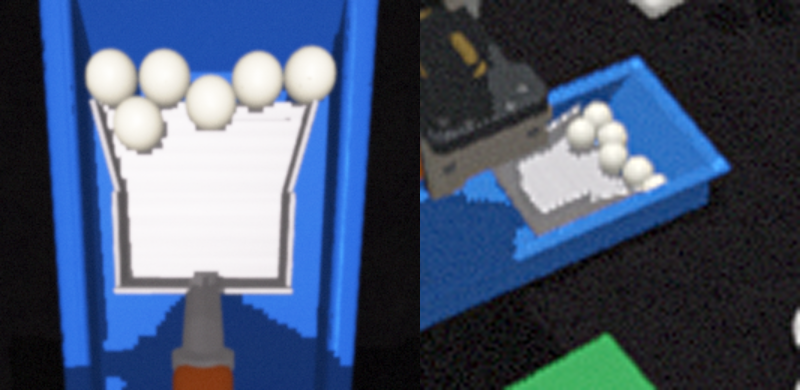

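One ball is on the blade, one is on the lip, two sit at the lip, and two are wedged at the corners. The force comes from the rear edge pressing on the floor while pitched, so I ease off first and then scoop up the slope with the rear kept clear.

```bash
python3 lip.py t58,0,6,0 t54,0,5.5,0 t60,0,5,0 t65,0,6.5,1.5 t68,0,9,4 t72,0,13.5,7 t76,0,17,10 t80,0,21,13
```

```text
10.375 [ 481.1 -264.6   58.6] yaw -1.35 x [ 0.999 -0.024  0.029] z [ 0.029  0.    -1.   ] F [-21.6  -0.7  33.5] op 15.9 gf 30.006344318389893 j [-0.51  0.43  1.94  0.02  0.75  1.06]
[-0.012, 0.005, -0.027, -0.0, -0.009, -0.0]
[-0.039, 0.005, -0.024, -0.0, -0.009, -0.0]
[0.001, 0.005, -0.02, -0.0, -0.009, -0.0]
[0.025, 0.005, -0.01, -0.0, -0.001, -0.0]
[0.029, 0.005, 0.007, -0.0, 0.013, -0.0]
[0.04, 0.005, 0.018, -0.0, 0.03, -0.0]
[0.052, 0.005, 0.036, -0.0, 0.046, -0.0]
[0.067, 0.005, 0.052, -0.0, 0.063, -0.0]
lip now [ 594.2 -268.1    5.3]
```

Call:
move_arm([
  [-0.04,0.003,-0.036,0,-0.011,0,-1],
  [-0.065,0.003,-0.032,0,-0.011,0,-1],
  [-0.065,0.003,-0.03,0,-0.011,0,-1],
])

```text
time: 10.75
position: [474.4, -264.6, 61.0]
eef_rot: [1.0, -0.012, 0.0, -0.0]
contact_force: [-0.5, 0.6, -2.1]
opening: 15.5
gripper_force: 30.0
```

```bash
python3 lip.py t60,0,5,0 t64,0,5.8,1 t66,0,8,3 t70,0,11.5,6 t74,0,15,9 t78,0,19,12 t81,0,23,15 t81,0,30,18
python3 - <<'E'
from m import *
s=cams.snapshot('wrist'); save(s,'w7'); I=s['pixels']; H=cv2.cvtColor(I,cv2.COLOR_RGB2HSV); h,S,V=[H[...,i].astype(int) for i in range(3)]
p=np.argwhere(comp((S<60)&(V>60),(317,130)))[:,::-1]; p=p[p[:,1]<190]
M,t=cam(s); o=bot.get_obs()
# blade back wall left/right extents & lip row
print([ (v,p[p[:,1]==v][:,0].min(),p[p[:,1]==v][:,0].max()) for v in (60,70,80,120,186) if (p[:,1]==v).any()])
for q in [(-38.5,),(38.5,)]:
    w=o['position']+R.from_quat(o['eef_rot']).apply([111.6,0.9+q[0],56.6-18]); print(proj(s,w).round(1))
E
```

```text
10.75 [ 474.4 -264.6   61. ] yaw -1.38 x [ 1.    -0.024  0.   ] z [ 0.  0. -1.] F [-0.5  0.6 -2.1] op 15.5 gf 29.997936487197876 j [-0.51  0.43  1.93  0.    0.79  1.08]
[0.045, 0.004, -0.004, -0.0, -0.0, -0.0]
[0.065, 0.003, 0.004, -0.0, 0.005, -0.0]
[0.066, 0.003, 0.015, -0.0, 0.017, -0.0]
[0.076, 0.003, 0.032, -0.0, 0.033, -0.0]
[0.088, 0.003, 0.05, -0.0, 0.05, -0.0]
[0.103, 0.003, 0.065, -0.0, 0.067, -0.0]
[0.113, 0.003, 0.081, -0.0, 0.083, -0.0]
[0.105, 0.003, 0.078, -0.0, 0.1, -0.0]
lip now [ 586.  -268.2    4.4]
[(60, np.int64(305), np.int64(334)), (70, np.int64(239), np.int64(389)), (80, np.int64(242), np.int64(387)), (120, np.int64(254), np.int64(375)), (186, np.int64(256), np.int64(373))]
[240.1  62.9]
[393.5  63. ]
```

Call:
move_arm([
  [0.03,0.003,-0.005,0,0,0,-1],
  [0.055,0.003,-0.002,0,0.002,0,-1],
  [0.066,0.003,0.012,0,0.014,0,-1],
  [0.076,0.003,0.03,0,0.032,0,-1],
  [0.086,0.003,0.048,0,0.05,0,-1],
  [0.1,0.003,0.063,0,0.067,0,-1],
  [0.105,0.003,0.079,0,0.083,0,-1],
  [0.1,0.003,0.076,0,0.1,0,-1],
])

```text
time: 11.8
position: [489.6, -265.7, 49.8]
eef_rot: [0.988, -0.012, 0.157, 0.002]
contact_force: [-0.1, 1.3, -1.3]
opening: 15.4
gripper_force: 30.0
```

```bash
python3 lip.py t78,0,50,20 t70,0,80,20
python3 - <<'E'
from m import *
s=cams.snapshot('wrist'); a=s['pixels'][:260,180:460]; t=cams.snapshot('scene')['pixels'][220:330,210:370]
a=cv2.resize(a,(420,390)); t=cv2.resize(t,(567,390),interpolation=cv2.INTER_CUBIC)[:, 187:]
cv2.imwrite('pics/w8.png',cv2.cvtColor(np.hstack([a,t]),cv2.COLOR_RGB2BGR))
E
```

```text
11.8 [ 489.6 -265.7   49.8] yaw -1.37 x [ 0.95  -0.023  0.31 ] z [ 0.31  -0.008 -0.951] F [-0.1  1.3 -1.3] op 15.4 gf 29.990682899951935 j [-0.61  0.38  2.12  0.44  0.41  0.6 ]
[0.011, -0.001, -0.103, 0.0, 0.011, -0.0]
[0.023, -0.001, -0.309, 0.0, 0.011, -0.0]
lip now [ 613.2 -269.6   30.7]
```

View pics/w8.png

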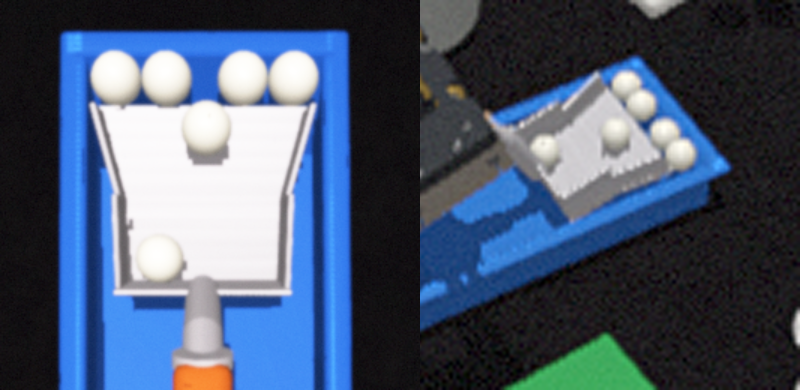

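Two balls are on the blade at (160,258) and (206,128). Four rest at the lip on the slope, because I left a gap between lip and slope. Moving the lip down and forward against the slope should let them roll over it.

```bash
python3 lip.py t83,0,27,18 t85,0,23.5,17 t86,0,23,17 t87,0,25,19 t87,0,28,21
```

```text
11.9 [ 488.4 -265.3   49.4] yaw -1.46 x [ 0.951 -0.024  0.308] z [ 0.308 -0.007 -0.951] F [-2.  -0.9 -1.8] op 15.8 gf 29.990534484386444 j [-0.61  0.38  2.12  0.44  0.42  0.6 ]
[0.017, 0.001, 0.027, -0.0, 0.0, -0.001]
[0.03, 0.001, 0.041, -0.0, -0.005, -0.001]
[0.035, 0.001, 0.046, -0.0, -0.005, -0.001]
[0.032, 0.001, 0.061, -0.0, 0.006, -0.001]
[0.026, 0.001, 0.069, -0.0, 0.017, -0.001]
lip now [ 611.9 -269.3   30. ]
```

Call:
move_arm([
  [0.012,0,0.025,0,0,0,-1],
  [0.025,0,0.04,0,-0.004,0,-1],
  [0.03,0,0.044,0,-0.004,0,-1],
  [0.03,0,0.044,0,-0.004,0,-1],
])

```text
time: 12.4
position: [496.4, -265.8, 45.1]
eef_rot: [0.989, -0.012, 0.15, 0.002]
contact_force: [-0.2, -0.9, -2.4]
opening: 15.8
gripper_force: 30.0
```

```bash
cat > ballpic.py <<'E'
import sys
from m import *
from g import show
s=cams.snapshot('wrist'); I=s['pixels']; G=cv2.medianBlur(I[:260,180:460],3)
H=cv2.cvtColor(G,cv2.COLOR_RGB2HSV)
hh=cv2.HoughCircles(cv2.resize(cv2.cvtColor(G,cv2.COLOR_RGB2GRAY),None,fx=2,fy=2),cv2.HOUGH_GRADIENT,1,26,param1=80,param2=22,minRadius=24,maxRadius=42)
print('circles full-px', [] if hh is None else [(int(c[0]/2+180),int(c[1]/2),int(c[2]/2)) for c in hh[0]])
save(s,sys.argv[1])
E
python3 ballpic.py w9; python3 lip.py t86,0,23,17 t87,0,25,19
```

```text
circles full-px [(263, 60, 16), (367, 70, 16), (297, 60, 17), (334, 59, 17), (329, 171, 15), (285, 171, 15)]
12.45 [ 496.2 -265.8   45.1] yaw -1.36 x [ 0.955 -0.023  0.297] z [ 0.297 -0.007 -0.955] F [-0.2  0.2 -1.2] op 15.8 gf 29.990013241767883 j [-0.6   0.4   2.1   0.41  0.42  0.64]
[-0.006, -0.001, 0.002, 0.0, -0.002, -0.0]
[-0.008, -0.001, 0.018, 0.0, 0.01, -0.0]
lip now [ 619.5 -269.6   24.2]
```

```bash
cat >> ballpic.py <<'E'
# ball centres in tool frame on plane 11 mm above blade underside: behind-lip distance, lateral
o=bot.get_obs(); q=R.from_quat(o['eef_rot']); M,t=cam(s); c=-M.T@t; c0=q.inv().apply(c-o['position'])
print('lipz',(o['position']+q.apply([111.6,.9,56.6])).round(1))
for k in ([] if hh is None else hh[0]):
    u,v=k[0]/2+180,k[1]/2
    d=q.inv().apply(M.T@np.array([(u-s['cx'])/s['fx'],(v-s['cy'])/s['fy'],1])); P=c0+d*(56.6-11-c0[2])/d[2]
    print('ball rel lip x %.1f y %.1f r %.1f'%(P[0]-111.6,P[1]-.9,k[2]/2/ s['fx']*((56.6-11-c0[2])/d[2])), I[int(v),int(u)])
E
python3 ballpic.py w10
```

```text
circles full-px [(365, 74, 16), (263, 61, 17), (298, 59, 16), (332, 58, 16), (330, 172, 14), (286, 171, 15)]
lipz [ 619.4 -269.6   24.2]
ball rel lip x -4.4 y 25.3 r 8.8 [255 255 254]
ball rel lip x 2.0 y -27.7 r 8.8 [255 254 253]
ball rel lip x 2.7 y -9.6 r 8.7 [255 255 254]
ball rel lip x 3.2 y 8.2 r 8.7 [255 255 254]
ball rel lip x -54.9 y 7.7 r 8.4 [255 255 255]
ball rel lip x -54.6 y -16.7 r 8.8 [255 255 254]
```

Five to six balls are within reach: two at the back, one already over the lip, three 2–3 mm ahead of it. I nudge forward.

Call:
move_arm([
  [0.012,0,0.008,0,0,0,-1],
  [0.022,0,0.012,0,0,0,-1],
  [0.022,0,0.012,0,0.003,0,-1],
])

```text
time: 12.88
position: [499.8, -266.0, 44.5]
eef_rot: [0.988, -0.012, 0.155, 0.002]
contact_force: [0.1, 0.3, -2.2]
opening: 15.8
gripper_force: 30.0
```

```bash
python3 g.py; python3 ballpic.py w11
```

```text
12.875 [ 499.8 -266.    44.5] yaw -1.37 x [ 0.952 -0.023  0.307] z [ 0.307 -0.008 -0.952] F [ 0.1  0.3 -2.2] op 15.8 gf 29.99017685651779 j [-0.6   0.4   2.1   0.43  0.41  0.62]
circles full-px [(267, 90, 16), (350, 147, 20), (328, 171, 16), (334, 107, 16)]
lipz [ 623.1 -269.8   24.7]
ball rel lip x -12.1 y -25.8 r 8.6 [255 255 255]
ball rel lip x -41.3 y 18.9 r 11.4 [255 255 255]
ball rel lip x -54.2 y 6.7 r 9.0 [255 255 255]
ball rel lip x -20.5 y 9.5 r 8.8 [255 255 255]
```

```bash
python3 lip.py t90,0,28,20 t88,0,40,21 t86,0,60,21 t84,0,85,21
```

```text
12.925 [ 499.6 -265.9   44.3] yaw -1.38 x [ 0.951 -0.023  0.307] z [ 0.307 -0.007 -0.952] F [ 0.4 -0.3 -2.1] op 15.8 gf 29.990139305591583 j [-0.6   0.4   2.1   0.43  0.41  0.62]
[-0.009, -0.001, 0.006, 0.0, 0.012, -0.0]
[-0.003, -0.001, -0.061, 0.0, 0.017, -0.0]
[0.025, -0.001, -0.192, 0.0, 0.017, -0.0]
[0.063, -0.001, -0.355, 0.0, 0.017, -0.0]
lip now [ 623.1 -269.8   24.7]
```

Call:
move_arm([
  [-0.007,0,0.004,0,0.01,0,-1],
  [-0.008,0,-0.01,0,0.015,0,-1],
  [-0.003,0,-0.06,0,0.017,0,-1],
  [0.01,0,-0.12,0,0.017,0,-1],
  [0.025,0,-0.19,0,0.017,0,-1],
  [0.045,0,-0.27,0,0.017,0,-1],
  [0.063,0,-0.355,0,0.017,0,-1],
  [0.063,0,-0.355,0,0.017,0,-1],
])

```text
time: 13.92
position: [492.9, -266.3, 99.5]
eef_rot: [0.983, -0.012, 0.182, 0.003]
contact_force: [-0.9, -0.6, -2.3]
opening: 15.5
gripper_force: 30.0
```

```bash
python3 ballpic.py w12; python3 lip.py 570,-170,90,0,21 535,-130,92,0,21 523,-76,92,0,21
python3 - <<'E'
from m import *
s=cams.snapshot('top'); I=s['pixels']; H=cv2.cvtColor(I,cv2.COLOR_RGB2HSV); S,V=H[...,1],H[...,2]
for p in [(245,350,0),(245,350,110),(150,255,250),(280,331,60)]: print(p,ray(s,*p).round(0))
print('jar',rect(s,comp((S<60)&(V>90),(256,264)),60))
E
```

```text
circles full-px [(327, 171, 15), (282, 168, 18), (352, 148, 15), (305, 146, 15), (276, 127, 16)]
lipz [ 617.  -269.9   85.8]
ball rel lip x -54.2 y 6.6 r 8.4 [255 255 255]
ball rel lip x -52.5 y -18.9 r 10.3 [255 255 255]
ball rel lip x -41.6 y 20.0 r 8.6 [255 255 255]
ball rel lip x -40.2 y -5.7 r 8.3 [255 255 255]
ball rel lip x -30.5 y -21.4 r 8.7 [255 255 255]
13.975 [ 492.6 -266.    98.8] yaw -1.36 x [ 0.934 -0.022  0.357] z [ 0.357 -0.009 -0.934] F [ 0.4  0.7 -2.4] op 15.9 gf 29.990063309669495 j [-0.63  0.28  2.12  0.46  0.48  0.59]
[-0.298, -0.638, -0.144, 0.003, 0.0, -0.007]
[-0.517, -0.899, -0.242, 0.003, 0.0, -0.007]
[-0.599, -1.257, -0.274, 0.003, 0.0, -0.007]
lip now [ 617.  -269.9   85.8]
(245, 350, 0) [332. -52.   0.]
(245, 350, 110) [340. -66. 110.]
(150, 255, 250) [545. 125. 250.]
(280, 331, 60) [ 384. -142.   60.]
jar ((546.2675170898438, -76.14802551269531), (99.13553619384766, 99.6123046875), 46.781349182128906)
```

Run:
```python
from m import *
s=cams.snapshot('scene')
for z in (0,50,80,110,140,170):
    t=cams_p=None
    print(z,proj(s,(332+0.075*z,-52-0.127*z,z)).round(0))
I=cv2.imread('pics/scene0.png').astype(int).sum(2)
for v in range(185,256,8): print(v,[int(x) for x in I[v,120:200:5]])
```

```text
0 [164. 251.]
50 [161. 236.]
80 [160. 226.]
110 [158. 216.]
140 [157. 205.]
170 [155. 194.]
185 [65, 48, 82, 92, 130, 145, 88, 45, 59, 13, 85, 74, 75, 35, 73, 22]
193 [39, 36, 40, 25, 22, 70, 24, 0, 52, 18, 56, 49, 25, 115, 48, 0]
201 [23, 57, 22, 7, 7, 40, 75, 83, 53, 0, 26, 0, 5, 57, 60, 18]
209 [365, 350, 325, 2, 87, 33, 21, 5, 51, 19, 43, 7, 0, 64, 17, 61]
217 [57, 20, 101, 252, 70, 36, 72, 63, 47, 20, 23, 48, 68, 0, 31, 2]
225 [18, 77, 65, 70, 71, 47, 15, 6, 73, 9, 41, 43, 44, 1, 25, 56]
233 [47, 92, 39, 88, 31, 66, 65, 3, 62, 56, 19, 6, 18, 52, 134, 235]
241 [44, 50, 98, 10, 61, 68, 91, 46, 63, 39, 63, 24, 267, 121, 138, 166]
249 [72, 65, 69, 71, 88, 77, 92, 184, 34, 65, 28, 264, 130, 150, 159, 132]
```

```bash
python3 lip.py 615,-270,125,-1.3,21 590,-210,135,6,21 560,-150,135,13,21 545,-130,135,16,21
```

```text
14.075 [ 492.2 -265.6   97.8] yaw -1.39 x [ 0.934 -0.023  0.356] z [ 0.356 -0.008 -0.934] F [ 0.5 -1.2 -2. ] op 15.8 gf 29.990030229091644 j [-0.63  0.29  2.12  0.46  0.48  0.59]
[0.085, 0.005, -0.253, 0.0, 0.001, -0.0]
[-0.05, -0.286, -0.376, 0.015, 0.001, -0.038]
[-0.229, -0.581, -0.444, 0.029, 0.001, -0.075]
[-0.314, -0.67, -0.476, 0.034, 0.001, -0.09]
lip now [ 616.5 -269.5   84.7]
```

Call:
move_arm([
  [0.04,0,-0.12,0,0,0,-1],
  [0.085,0,-0.25,0,0,0,-1],
  [0.03,-0.11,-0.31,0.006,0,-0.015,-1],
  [-0.05,-0.286,-0.376,0.015,0,-0.038,-1],
  [-0.14,-0.44,-0.41,0.022,0,-0.056,-1],
  [-0.229,-0.58,-0.444,0.029,0,-0.075,-1],
  [-0.314,-0.67,-0.476,0.034,0,-0.09,-1],
  [-0.314,-0.67,-0.476,0.034,0,-0.09,-1],
])

```text
time: 15.08
position: [424.4, -162.9, 147.3]
eef_rot: [0.974, 0.136, 0.179, -0.025]
contact_force: [-1.3, -0.3, -1.2]
opening: 15.7
gripper_force: 30.0
```

```bash
python3 ballpic.py w13;  python3 lip.py 536,-106,130,18,21 526,-83,120,20,21 526,-83,95,20,14 526,-83,78,20,8
```

```text
circles full-px [(294, 171, 15), (278, 142, 16), (351, 148, 15), (310, 141, 15), (327, 171, 14), (217, 130, 20)]
lipz [ 545.3 -130.6  134.6]
ball rel lip x -55.2 y -13.1 r 8.6 [255 255 255]
ball rel lip x -39.5 y -21.9 r 8.8 [255 255 255]
ball rel lip x -42.9 y 18.4 r 8.6 [255 255 255]
ball rel lip x -39.2 y -4.2 r 8.6 [255 255 255]
ball rel lip x -55.5 y 5.3 r 8.3 [255 255 255]
ball rel lip x -33.5 y -54.9 r 11.2 [244 242 239]
15.125 [ 425.3 -163.7  147.7] yaw 15.89 x [0.899 0.256 0.356] z [ 0.343  0.097 -0.934] F [ 1.2 -0.  -2.1] op 15.7 gf 29.990893006324768 j [-0.59  0.06  2.25  0.47  0.64  0.35]
[-0.025, -0.144, 0.025, 0.005, 0.001, -0.011]
[-0.068, -0.28, 0.08, 0.008, 0.001, -0.021]
[-0.076, -0.282, 0.148, 0.007, -0.038, -0.022]
[-0.064, -0.283, 0.184, 0.006, -0.071, -0.022]
lip now [ 545.3 -130.6  134.6]
```

Call:
move_arm([
  [-0.025,-0.14,0.025,0.005,0,-0.011,-1],
  [-0.068,-0.28,0.08,0.008,0,-0.021,-1],
  [-0.074,-0.28,0.12,0.008,-0.02,-0.022,-1],
  [-0.076,-0.28,0.148,0.007,-0.038,-0.022,-1],
  [-0.064,-0.283,0.184,0.006,-0.071,-0.022,-1],
  [-0.064,-0.283,0.184,0.006,-0.071,-0.022,-1],
])

```text
time: 15.88
position: [415.3, -121.1, 118.1]
eef_rot: [0.982, 0.176, 0.069, -0.013]
contact_force: [0.6, 0.3, -1.8]
opening: 15.8
gripper_force: 30.0
```

```bash
python3 ballpic.py w14;  python3 lip.py 526,-83,74,20,8 526,-83,68,20,4 526,-83,66,20,0 526,-83,66,20,-4 526,-83,66,20,-8 526,-83,66,20,-12 526,-83,66,20,-17 526,-83,66,20,-22
python3 - <<'E'
from m import *
s=cams.snapshot('wrist');I=s['pixels']; 
# jar rim bright circle in wrist view: left of image
g=cv2.medianBlur(cv2.cvtColor(I,cv2.COLOR_RGB2GRAY),5); H=cv2.cvtColor(I,cv2.COLOR_RGB2HSV)
m=(H[...,1]<50)&(H[...,2]>70)
for v in (0,15,30,45,55): 
    r=np.where(m[v])[0]; 
    if len(r): print(v,r[0],r[-1],ray(s,r[0],v,60)[:2].round(1),ray(s,r[-1],v,60)[:2].round(1))
E
```

```text
circles full-px [(348, 155, 18), (318, 138, 17), (345, 123, 14), (289, 170, 15), (284, 140, 16)]
lipz [525.8 -80.8  77.7]
ball rel lip x -45.2 y 18.3 r 10.5 [255 254 253]
ball rel lip x -36.1 y 1.6 r 9.8 [255 255 255]
ball rel lip x -28.0 y 16.5 r 7.8 [255 254 253]
ball rel lip x -53.4 y -14.2 r 8.6 [255 255 255]
ball rel lip x -36.9 y -16.7 r 8.8 [255 254 253]
15.925 [ 414.3 -121.   118. ] yaw 20.24 x [0.929 0.342 0.141] z [ 0.132  0.05  -0.99 ] F [-0.3  0.6 -2.7] op 15.8 gf 29.993051290512085 j [-0.37  0.13  2.2   0.15  0.71  0.75]
[-0.006, 0.011, 0.022, -0.001, -0.001, 0.001]
[0.016, 0.011, 0.011, -0.001, -0.023, 0.001]
[0.046, 0.011, -0.025, -0.001, -0.045, 0.001]
[0.081, 0.011, -0.071, -0.0, -0.067, 0.001]
[0.119, 0.011, -0.115, -0.0, -0.09, 0.001]
[0.16, 0.011, -0.156, -0.0, -0.112, 0.001]
[0.216, 0.011, -0.204, -0.0, -0.14, 0.001]
[0.275, 0.011, -0.246, -0.0, -0.167, 0.001]
lip now [525.8 -80.8  77.7]
0 245 403 [551.2 -27.7] [ 582.7 -113.1]
15 241 407 [542.7 -28.1] [ 576.  -118.3]
30 238 409 [534.4 -29.1] [ 568.9 -122.5]
45 239 408 [526.9 -32.3] [ 561.2 -125.1]
55 240 407 [521.8 -34.6] [ 555.8 -126.6]
```

Call:
move_arm([
  [0.0,0.011,0.03,0,-0.001,0,-1],
  [0.016,0.011,0.011,0,-0.023,0,-1],
  [0.03,0.011,-0.006,0,-0.034,0,-1],
  [0.046,0.011,-0.025,0,-0.045,0,-1],
  [0.063,0.011,-0.048,0,-0.056,0,-1],
  [0.081,0.011,-0.071,0,-0.067,0,-1],
  [0.1,0.011,-0.093,0,-0.078,0,-1],
  [0.119,0.011,-0.115,0,-0.09,0,-1],
])

```text
time: 16.98
position: [428.7, -119.0, 137.9]
eef_rot: [0.982, 0.173, -0.07, 0.012]
contact_force: [-0.1, 1.3, -1.6]
opening: 15.7
gripper_force: 30.0
```

```bash
python3 ballpic.py w15; python3 lip.py 527,-83,66,20,-12 527,-83,66,20,-17 527,-83,66,20,-22 527,-83,66,20,-28 527,-83,66,20,-34
```

```text
circles full-px []
lipz [526.4 -84.7  66.5]
17.025 [ 429.9 -118.9  138.3] yaw 20.0 x [ 0.93   0.339 -0.142] z [-0.134 -0.048 -0.99 ] F [ 1.  -0.3 -1.5] op 15.8 gf 29.992578327655792 j [-0.21  0.24  1.99 -0.09  1.03  1.06]
[0.035, -0.01, -0.047, -0.0, -0.021, 0.0]
[0.075, -0.01, -0.108, -0.0, -0.049, 0.0]
[0.12, -0.01, -0.165, -0.0, -0.077, 0.0]
[0.18, -0.01, -0.228, -0.0, -0.11, 0.0]
[0.247, -0.01, -0.284, -0.0, -0.144, 0.0]
lip now [526.4 -84.7  66.5]
```

Call:
move_arm([
  [0.035,-0.01,-0.047,0,-0.021,0,-1],
  [0.075,-0.01,-0.108,0,-0.049,0,-1],
  [0.12,-0.01,-0.165,0,-0.077,0,-1],
  [0.12,-0.01,-0.165,0,-0.077,0,-1],
  [0.12,-0.01,-0.165,0,-0.077,0,-1],
])

```text
time: 17.65
position: [448.0, -110.3, 159.6]
eef_rot: [0.967, 0.171, -0.187, 0.032]
contact_force: [-0.3, 0.6, -1.3]
opening: 16.2
gripper_force: 30.0
```

```bash
python3 - <<'E'
from m import *
s=cams.snapshot('scene'); t=cams.snapshot('top'); w=cams.snapshot('wrist'); save(s,'s20'); save(t,'t20'); save(w,'w20')
def whites(s,box,lo=150,amin=8):
    H=cv2.cvtColor(s['pixels'],cv2.COLOR_RGB2HSV); m=((H[...,1]<60)&(H[...,2]>lo)).astype(np.uint8)
    x0,x1,y0,y1=box; k=np.zeros_like(m); k[y0:y1,x0:x1]=m[y0:y1,x0:x1]
    n,l,st,ce=cv2.connectedComponentsWithStats(k); return [(ce[i].round(0).tolist(),int(st[i,4])) for i in range(1,n) if st[i,4]>=amin]
print('tub top',whites(t,(312,355,232,313)))
print('jar scene',whites(s,(232,282,185,240)))
print('tub scene',whites(s,(235,350,238,312)))
E
python3 ballpic.py w21; python3 lip.py 520,-90,120,15,-5
```

```text
tub top []
jar scene [([235.0, 202.0], 13), ([264.0, 212.0], 28)]
tub scene []
circles full-px [(340, 31, 16), (295, 16, 16)]
lipz [525.9 -83.1  66.1]
ball rel lip x 15.5 y 12.5 r 8.6 [245 242 235]
ball rel lip x 22.0 y -10.5 r 8.3 [245 242 235]
17.85 [ 448.2 -110.4  160.3] yaw 20.0 x [ 0.872  0.317 -0.373] z [-0.351 -0.127 -0.928] F [-0.   0.1 -2.6] op 15.8 gf 29.993044137954712 j [-0.11  0.37  1.81 -0.17  1.31  1.18]
[-0.258, -0.032, -0.082, 0.006, 0.094, 0.027]
lip now [525.9 -83.1  66.1]
```

```bash
python3 lip.py 526,-83,85,20,-20 524,-86,110,18,-12 522,-95,125,14,-3 522,-110,130,10,0 520,-140,130,6,0 518,-175,130,4,0
```

```text
17.85 [ 448.2 -110.4  160.3] yaw 20.0 x [ 0.872  0.317 -0.373] z [-0.351 -0.127 -0.928] F [-0.   0.1 -2.6] op 15.8 gf 29.993044137954712 j [-0.11  0.37  1.81 -0.17  1.31  1.18]
[-0.058, -0.0, -0.092, -0.0, 0.011, -0.0]
[-0.18, -0.009, -0.131, 0.003, 0.055, 0.011]
[-0.272, -0.01, -0.085, 0.007, 0.105, 0.033]
[-0.314, 0.03, -0.063, 0.011, 0.122, 0.055]
[-0.379, 0.163, -0.037, 0.015, 0.121, 0.077]
[-0.458, 0.353, -0.005, 0.017, 0.121, 0.088]
lip now [525.9 -83.1  66.1]
```

Call:
move_arm([
  [-0.058,0,-0.092,0,0.011,0,-1],
  [-0.18,-0.01,-0.131,0.003,0.055,0.011,-1],
  [-0.272,-0.01,-0.085,0.007,0.105,0.033,-1],
  [-0.314,0.03,-0.063,0.011,0.122,0.055,-1],
  [-0.379,0.163,-0.037,0.015,0.121,0.077,-1],
  [-0.458,0.353,-0.005,0.017,0.121,0.088,-1],
  [-0.458,0.353,-0.005,0.017,0.121,0.088,-1],
])

```text
time: 18.73
position: [406.9, -183.0, 186.8]
eef_rot: [0.999, 0.034, 0.0, 0.0]
contact_force: [0.4, -0.5, -1.9]
opening: 15.6
gripper_force: 30.0
```

```bash
cat > cnt.py <<'E'
from m import *
t=cams.snapshot('top'); w=cams.snapshot('wrist'); s=cams.snapshot('scene'); save(t,'t22'); save(w,'w22'); save(s,'s22')
def hough(I,x0,x1,y0,y1,r0,r1,f,p2):
    g=cv2.cvtColor(I[y0:y1,x0:x1],cv2.COLOR_RGB2GRAY); g=cv2.resize(g,None,fx=f,fy=f,interpolation=cv2.INTER_CUBIC)
    h=cv2.HoughCircles(g,cv2.HOUGH_GRADIENT,1,1.6*r0*f,param1=60,param2=p2,minRadius=int(r0*f),maxRadius=int(r1*f))
    return [] if h is None else [(int(c[0]/f+x0),int(c[1]/f+y0),round(c[2]/f,1)) for c in h[0]]
print('top jar',hough(t['pixels'],228,284,236,292,2.6,4.6,8,14))
print('top tub',hough(t['pixels'],310,357,228,316,2.6,4.6,8,14))
for p,n in [((546,-76,15),'jar'),((532,-267,13),'tub')]: print(n,'wrist px',proj(w,p).round(0),'scene',proj(s,p).round(0))
print('wrist all',hough(w['pixels'],0,640,0,330,10,18,2,20))
g=cv2.cvtColor(t['pixels'],cv2.COLOR_RGB2GRAY)[252:279,244:270]
for r in g: print(' '.join('%3d'%x for x in r))
E
python3 cnt.py; python3 lip.py
```

```text
top jar [(245, 269, np.float32(4.0)), (245, 257, np.float32(3.6)), (252, 268, np.float32(2.9)), (268, 255, np.float32(2.7)), (254, 255, np.float32(3.9))]
top tub []
jar wrist px [196.  42.] scene [256. 218.]
tub wrist px [426.  78.] scene [291. 275.]
wrist all [(178, 52, np.float32(12.6)), (155, 55, np.float32(10.6)), (158, 10, np.float32(12.4)), (219, 52, np.float32(11.0))]
 66  72 100 179 249 250 246 240 233 236 232 224 210 232 243 242 242 242 242 242 239 233 238 243 241 224
 77 109 175 248 250 247 243 238 243 248 249 240 217 212 244 245 243 242 242 242 238 234 247 252 253 246
168 231 236 235 229 243 241 237 249 254 255 251 235 191 202 244 243 242 241 242 239 239 251 255 255 252
254 255 248 234 196 196 238 237 250 254 255 252 240 186 174 245 243 242 241 241 239 238 250 253 254 250
255 255 252 244 208 181 239 235 246 252 253 249 231 159 171 247 243 242 242 242 238 232 243 250 250 243
255 255 254 247 217 192 244 238 232 240 242 232 189 131 178 245 243 242 242 242 241 235 228 232 233 204
254 254 252 243 205 182 243 237 210 182 180 160 179 233 238 243 242 241 240 240 241 240 224 155 14
[... 1593 characters left out ...]
 240 242 242 241 240 239 240 239 239 239 239 239 240 239 238 239 239 239 234
177 253 248 243 241 241 241 241 241 241 240 240 240 239 239 239 240 239 239 239 238 238 239 240 237 232
105 203 250 246 242 240 241 241 240 240 241 240 240 240 239 239 239 240 240 239 239 239 239 232 215 231
 74 107 204 251 248 244 243 243 242 242 242 242 242 242 241 241 241 241 240 241 242 241 235 215 225 222
173  96 106 196 248 247 243 242 241 241 241 241 241 241 240 240 240 240 240 241 241 239 232 228 221 154
18.875 [ 407.  -181.2  186.5] yaw 3.99 x [ 0.998  0.07  -0.001] z [-0.001 -0.    -1.   ] F [ 0.5  0.8 -1.3] op 15.6 gf 29.99312460422516 j [-0.42  0.1   2.03 -0.    1.01  1.08]
lip now [ 518.3 -174.3  129.8]
```

All six balls show as separate blobs in the jar in the top view (pixels ≈(244,257), (254,255), (267,255), (244,269), (252,268), (265,268)), and none are in the tub. Next the scoop goes back to the mat.

Call:
move_arm([
  [0,0.2,0.1,0,0,0,-1],
  [0,0.5,0.2,0,0,0,-1],
  [0,0.8,0.25,0,0,0,-1],
  [0,1,0.25,0,0,0,-1],
])

```text
time: 19.38
position: [417.8, -331.8, 148.4]
eef_rot: [0.999, 0.035, -0.001, -0.0]
contact_force: [-0.5, 0.2, -0.5]
opening: 16.1
gripper_force: 30.0
```

```bash
python3 lip.py 507,-421.4,60,3.7,0 507,-421.4,20,3.7,0
```

```text
19.375 [ 417.8 -331.8  148.4] yaw 4.03 x [ 0.998  0.07  -0.002] z [-0.002  0.    -1.   ] F [-0.5  0.2 -0.5] op 16.1 gf 29.99350905418396 j [-0.67  0.29  1.89 -0.    0.96  0.83]
[-0.192, 0.627, 0.212, -0.0, 0.001, 0.002]
[-0.192, 0.627, 0.478, -0.0, 0.001, 0.002]
lip now [ 529.1 -324.9   91.6]
```

Call:
move_arm([
  [-0.06,0.2,0.1,0,0,0,-1],
  [-0.13,0.45,0.21,0,0,0,-1],
  [-0.19,0.63,0.25,0,0,0,-1],
  [-0.19,0.63,0.38,0,0,0.001,-1],
  [-0.19,0.63,0.48,0,0,0.002,-1],
  [-0.19,0.63,0.48,0,0,0.002,-1],
])

```text
time: 20.12
position: [395.6, -426.1, 76.0]
eef_rot: [0.999, 0.032, -0.001, -0.001]
contact_force: [-0.8, 0.5, -0.9]
opening: 15.7
gripper_force: 30.0
```

```bash
python3 lip.py 507,-421.4,7,3.7,0 507,-421.4,5,3.7,0
python3 - <<'E'
from m import *
s=cams.snapshot('wrist'); I=s['pixels']; H=cv2.cvtColor(I,cv2.COLOR_RGB2HSV); h,S,V=[H[...,i].astype(int) for i in range(3)]
print(rect(s,(h>50)&(h<80)&(S>120)&(V>60),5))
m=comp((S<60)&(V>60),(320,130)); m[186:]=0; p=np.argwhere(m)[:,::-1]
a=p[np.argmin(p.sum(1))]; b=p[np.argmax(p[:,0]-p[:,1])]; z=bot.get_obs()['position'][2]-56.6+18
print(a,b,ray(s,*a,z).round(1),ray(s,*b,z).round(1))
E
```

```text
20.125 [ 395.6 -426.1   76. ] yaw 3.69 x [ 0.998  0.064 -0.003] z [-0.003  0.002 -1.   ] F [-0.8  0.5 -0.9] op 15.7 gf 29.9931737780571 j [-0.82  0.45  1.84 -0.    0.86  0.68]
[-0.0, 0.011, 0.083, -0.001, 0.001, -0.0]
[-0.0, 0.011, 0.096, -0.001, 0.001, -0.0]
lip now [ 506.8 -419.7   19.1]
((476.0831604003906, -424.7004089355469), (109.36522674560547, 100.20621490478516), 3.727250099182129)
[241  68] [389  69] [ 502.  -382.1   38.3] [ 506.4 -456.1   38.3]
```

Call:
move_arm([
  [0.019,0.018,0.04,0,0,0,-1],
  [0.019,0.018,0.075,0,0,0,-1],
  [0.019,0.018,0.085,0,0,0,-1],
  [0.019,0.018,0.09,0,0,0,-1],
  [0.019,0.018,0.09,0,0,0,-1],
])

```text
time: 20.8
position: [398.9, -430.2, 63.8]
eef_rot: [0.999, 0.032, -0.0, 0.0]
contact_force: [-0.2, 0.1, -0.6]
opening: 15.8
gripper_force: 30.0
```

```bash
python3 lip.py
```

```text
20.8 [ 398.9 -430.2   63.8] yaw 3.63 x [ 0.998  0.063 -0.001] z [-0.001 -0.    -1.   ] F [-0.2  0.1 -0.6] op 15.8 gf 29.99307006597519 j [-0.83  0.48  1.83 -0.    0.83  0.68]
lip now [ 510.3 -424.     7.1]
```

Call:
move_arm([
  [0,-0.006,0.006,0,0,0,-1],
  [0,-0.006,0.01,0,0,0,-1],
  [0,-0.006,0.013,0,0,0,-1],
  [0,-0.006,0.013,0,0,0,-1],
])

```text
time: 21.3
position: [398.7, -429.5, 62.2]
eef_rot: [0.999, 0.032, -0.0, 0.0]
contact_force: [-3.2, -0.2, 5.5]
opening: 15.8
gripper_force: 30.0
```

```bash
python3 lip.py
```

```text
21.3 [ 398.7 -429.5   62.2] yaw 3.63 x [ 0.998  0.063 -0.001] z [-0.001 -0.001 -1.   ] F [-3.2 -0.2  5.5] op 15.8 gf 29.994591772556305 j [-0.82  0.48  1.83 -0.    0.83  0.68]
lip now [ 510.1 -423.4    5.5]
```

Contact is made (5.5 N). Now I open fully, then rise.

Call:
move_arm([
  [0,0,0,0,0,0,1],
  [0,0,0,0,0,0,1],
  [0,0,0,0,0,0,1],
  [0,0,0,0,0,0,1],
  [0,0,0,0,0,0,1],
  [0,0,0,0,0,0,1],
])

```text
time: 22.05
position: [398.8, -429.2, 61.7]
eef_rot: [0.999, 0.032, -0.0, 0.0]
contact_force: [-0.3, 0.0, 0.3]
opening: 73.5
gripper_force: 0.0
```

```bash
python3 g.py
python3 - <<'E'
from m import *
s=cams.snapshot('wrist'); I=s['pixels']; H=cv2.cvtColor(I,cv2.COLOR_RGB2HSV); h,S,V=[H[...,i].astype(int) for i in range(3)]
print(rect(s,(h>50)&(h<80)&(S>120)&(V>60),5))
m=comp((S<60)&(V>60),(320,130)); m[186:]=0; p=np.argwhere(m)[:,::-1]
a=p[np.argmin(p.sum(1))]; b=p[np.argmax(p[:,0]-p[:,1])]
print(a,b,ray(s,*a,23).round(1),ray(s,*b,23).round(1))
E
```

```text
22.05 [ 398.8 -429.2   61.7] yaw 3.63 x [ 0.998  0.063 -0.001] z [-0.001 -0.    -1.   ] F [-0.3  0.   0.3] op 73.5 gf 0.0 j [-0.82  0.48  1.84 -0.    0.83  0.68]
((476.6099548339844, -424.7071533203125), (108.58876037597656, 100.1117172241211), 3.6916847229003906)
[240  68] [390  68] [ 505.5 -384.7   23. ] [ 510.4 -460.1   23. ]
```

Call:
move_arm([
  [0,0,-0.05,0,0,0,1],
  [0,0,-0.2,0,0,0,1],
  [0,0,-0.5,0,0,0,1],
  [0,0,-0.8,0,0,0,1],
  [0,0,-1,0,0,0,1],
  [0,0,-1,0,0,0,1],
])

```text
time: 22.85
position: [400.1, -430.4, 214.8]
eef_rot: [0.999, 0.032, 0.001, 0.002]
contact_force: [-0.1, -0.6, 0.3]
opening: 91.8
gripper_force: 0.0
```

Call:
move_arm([
  [0,-0.3,0,0,0,0,1],
  [0,-0.6,0,0,0,0,1],
  [0,-1,0,0,0,0,1],
  [0,-1,0,0,0,0,1],
  [0,-1,0,0,0,0,1],
])

```text
time: 23.48
position: [389.5, -279.5, 211.3]
eef_rot: [0.999, 0.032, -0.001, 0.0]
contact_force: [-0.3, 0.9, 0.1]
opening: 91.7
gripper_force: 0.0
```

```bash
python3 g.py
python3 - <<'E'
from m import *
s=cams.snapshot('top'); save(s,'t30'); I=s['pixels']; H=cv2.cvtColor(I,cv2.COLOR_RGB2HSV); h,S,V=[H[...,i].astype(int) for i in range(3)]
org=(h>5)&(h<18)&(S>150)&(V>120); grn=(h>50)&(h<80)&(S>120)&(V>60); 
print('handle',rect(s,comp(org,(396,330)),91)); print('mat',rect(s,comp(grn,(394,297)),5)); print('blade',rect(s,comp((S<60)&(V>90),(393,297)),25))
d=np.abs(I.astype(int)-cv2.cvtColor(cv2.imread('pics/top0.png'),cv2.COLOR_BGR2RGB)).sum(2)
for n,(u,v) in dict(a=(237,217),b=(264,211),c=(415,243),vial=(440,331)).items(): print(n,d[v-12:v+12,u-12:u+12].mean().round(1), (d[v-12:v+12,u-12:u+12]>150).sum())
E
```

```text
23.475 [ 389.5 -279.5  211.3] yaw 3.68 x [ 0.998  0.064 -0.001] z [-0.001 -0.001 -1.   ] F [-0.3  0.9  0.1] op 91.7 gf 0.0 j [-0.62  0.13  1.94 -0.    1.08  0.88]
handle ((396.6274108886719, -427.4296875), (70.63372802734375, 16.639638900756836), 0.8006201982498169)
mat ((474.03900146484375, -422.3221435546875), (111.66651916503906, 101.77799224853516), 3.5066750049591064)
blade ((470.5423278808594, -421.3020324707031), (74.59721374511719, 75.3246841430664), 1.4453946352005005)
a 4.7 0
b 4.2 0
c 4.5 0
vial 4.3 0
```

```bash
python3 -c "
from workcell import bot
print(bot.finish_job())"
```

```text
the job is handed in; nothing more can be done
None
```

The job is handed in at 23.5 s: all six balls are in the steel jar, the scoop stands upright on the middle of its mat to within a few mm, and the beakers and vial have not moved.

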